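Clear the fixture bed and draw the cassette

ROBOT

A 6-joint arm with a two-finger parallel gripper is mounted at the origin on the work surface. World frame = base frame: x ahead of the robot, y to its left, z up, the work surface at z = 0. Lengths are in m, angles in rad, forces in N, time in s.
With the tool pointing down it reaches from about 0.225 to 0.875 m from the base axis. Payload 3.4 kg.
Tool frame: the origin (TCP) lies between the finger pads; the fingertips stand 11 mm ahead of it and the grasp point (between the pads) lies 8 mm behind it (tips_ahead is the distance from the TCP to the fingertips, in m); z points along the fingers, x is the direction in which the jaws open and shut, and the axes are right-handed (so a half turn about z gives the same grasp; the last joint's range is limited). The gripper opens to 85 mm and grips with 20 to 120 N. Pads are 22 mm wide; open, the fingers measure 114 mm over their backs; the gripper's body (76 mm by 85 mm) begins 54 mm behind the grasp point. The pads swing forward as they close: fully open they stand 13 mm farther back than shut.
Start: joints at [1.18, 0.276, 1.505, -0, 1.361, -0.121], TCP at [0.153, 0.554, 0.242] pointing down, gripper open.
Joint ranges: [-2.89, 2.89], [-0.75, 2.08], [0.22, 2.7], [-1.18, 4.32], [0.11, 2.71], [-2.7, 2.7]. Speed limits (rad/s): [2.57, 2.57, 3.14, 3.14, 3.14, 3.14].

INTERFACE

Orientations are given as a unit quaternion [w, x, y, z].
In Python, from rig import get_state, get_image, sign_off, masks_of, tips_ahead gives the robot as it stands.
- The arm moves only by the tool play_rows, never from a script. Its argument "series" is a list of rows, each an object of numbers: "fingers": the closure, from -1 (fully open) to 1 (shut); "dx", "dy", "dz": the shift along the world's x, y, z in mm; "turn": the turn about the world's z in rad. A call has 1 to 20 rows; each row shifts and turns the pose as measured when the row begins; what a row does not reach is not made up. A row lasts 1/12 s, in which the tool goes at most 41.7 mm and 7.16 degrees, less where a joint would pass 70% of its speed; a pose out of reach is approached as far as the arm can. A call with a gripper value outside its range is refused whole. The fingers move at their own pace and stop on an object; "squeeze" is the grip in N (left out, the last holds). Time passes only in rows, so rows that do not move let the fingers close. It gives the time, the measured TCP pose, the force and the opening at its end, in the units of the state.
- get_state(): the state, without advancing time (a new reading comes with each control period).
- get_image(name): name is "side" or "top" or "wrist"; returns a dict with "pixels" (480x640x3 uint8, red, green, blue), "vfov" (degrees; the focal length in pixels is half the picture's height over the tangent of half this angle, whatever the lens; pixels are square), "cx", "cy" (the principal point, pixels), "dist" ([k1, k2, p1, p2, k3] as OpenCV has them; the pictures are not rectified), "rvec" (rotation vector, rad) and "tvec" (3), from world to camera coordinates, as OpenCV has them; the wrist camera has in their place "hand_eye" (4x4, takes a point from camera to tool coordinates, whose origin is the TCP and whose axes are the tool frame's). Camera axes: x right, y down, z forward; pixel columns grow to the right and rows downward; lengths in m; the calibration is good to about 2 mm. A picture is of the moment at which its call begins: read the wrist's pose just before it. There is no depth.
- sign_off(): hands the job in, once; it reports no verdict.
Trained networks look in a picture, given as the dict that the camera call returned (one of the last four; its "shot" number tells which), for a name from the list of things; names that differ only in an ending like _2 or _b are one class to them, and where a whole thing is asked for, a point or a joint stands for the part that bears it (a point fixed in the world has none). Each returns a list of dicts, best first, with "p" (0 to 1); they miss things now and then, are a little off and sometimes report something else, mostly with a low value. They report only what shows in the picture. A call takes as long as a camera call.
- masks_of(picture, label): "region" (480x640 bool, what is visible of it) and "xy" ([column, row] in pixels, amid what is visible of it).
The state is a dict: "clock": time; "qpos": joint angles; "qd": joint speeds; "effort": joint torques, N m; "position": TCP position; "ee_rot": TCP orientation; "contact_force": force on the tool from outside, world axes, zero at the start; "moment": the same for the moment, N m; "width": finger opening in m.
Only numpy, scipy, OpenCV 4.12 (cv2) and the standard library are available. Lean on these libraries where they do the work, as an engineer would, in place of code of your own. Each camera call takes 0.05 s, during which the arm holds its last target. There are 200 camera calls.

TASK

Pick up the bench brush and sweep the four metal offcuts off the fixture bed into the chip tray at its edge, moving them only with the brush; then stand the brush on its bristles on the bench, clear of the fixture, and let go. Next pinch the cassette's two side catches together, draw it up out of its bay, and finish while holding it still and upright by the pressed catches, its underside at least 10 cm above the bed; leave the gear housing, the screwdriver and the bearing where they are.

Things in the scene. Friction and masses are not known exactly. Their poses are not given: they have to be found in the camera images.
- fixture: Fixed bench fixture. Origin at bench level under the middle of the bed; z up. The bed is a dark steel block, 260 x 260 mm, its flat top 40 mm above the bench (x and y from -130 to 130 mm). It carries the cassette bay at +x and the open strip with the offcuts at -x; the chip tray adjoins its -y edge.
- bay (a point): Middle of the cassette bay, on the bed's top, at x = +70, y = 0 mm of the fixture. A grey frame round it, outside 74 (x) x 68 (y) mm, stands 30 mm above the bed (70 mm above the bench).
- strip (a point): Middle of the open strip of the bed, on its top, at x = -60, y = 0 mm of the fixture. The offcuts lie within 40 mm of it along the fixture's x, and from -70 to +45 mm along y. Free bed all the way from y = +130 to the tray edge at y = -130 mm.
- tray (a point): Middle of the floor of the aluminium chip tray, at x = -50, y = -180 mm of the fixture. It measures 160 (x) x 100 (y) mm, its floor lies 3 mm and its rim 30 mm above the bench; on the bed's side it is open right up to the bed's edge.
- cassette: Loose aluminium block 56 (x) x 48 (y) x 85 (z) mm, about 0.34 kg, in the bay with 1 mm play; axes parallel to the fixture's. Origin at the centre of its underside, which rests on the bed. In the middle of each long side (+y, -y) is a ribbed black spring catch whose tooth sits under the bay's frame and locks the cassette until the catch is pressed in 5 mm or more.
- cassette_grip (a point): Point midway between the two catch pads, 58 mm above the cassette's underside; a gripper pointing down and closing along the cassette's y takes both pads here. Pads 24 mm wide (x), 40 to 76 mm above the underside, 62 mm over their outer faces, 48 mm when both are pressed home.
- catch_left (a joint): How far the catch on the cassette's +y side is pressed in, m: 0 out (locked), 0.007 home. Spring: 4 N to start, 7 N home; a grip of 20 to 40 N presses both home and carries the cassette.
- catch_right (a joint): The same for the catch on the cassette's -y side.
- brush: Wooden bench brush standing on its bristles on the bench, 0.18 kg, stiff dark bristles. Origin at the centre of the bristles' underside; long axis x. Bristles 116 (x) x 32 (y) x 31 (z) mm, wooden back 122 x 36 mm from 30 to 46 mm height, and on top a grip rib 80 (x) x 22 (y) mm from 46 to 87 mm height. It stands beside the fixture, on the left or the right.
- brush_grip (a point): Point inside the brush's grip rib, 68 mm above the bristles' underside: pinch it here across the brush's y axis.
- offcut_block: Loose metal offcut; its origin is its centre. Steel block 24 x 20 x 18 mm, 35 g.
- offcut_bar: Loose metal offcut; its origin is its centre. Steel square bar 28 x 14 x 14 mm, 35 g.
- offcut_angle: Loose metal offcut; its origin is its centre. Aluminium angle, legs 22 and 20 mm, 22 mm long, lying on one leg.
- offcut_tee: Loose metal offcut; its origin is its centre. Steel tee-shaped piece 24 x 22 mm, 16 mm high.
- gear_housing: Bystander: dark cast gear housing 85 x 60 mm, 55 mm high, on the bench on the side of the fixture where the brush is not. Origin under its centre.
- screwdriver: Bystander: green-handled screwdriver about 160 mm long lying on the bench beyond the left-hand place of brush or housing.
- bearing: Bystander: steel bearing ring, 52 mm across, 16 mm high, on the bench beyond the right-hand place. Origin under its centre.

How it is judged:
By the outcome, as a careful person would: the job done as asked, in the order asked, and still so for the second after the job is handed in, while the arm keeps its last pose, push and grip.
It also fails if it takes over 72 s, if anything falls off the work surface, if the arm or the gripper's body presses on something with over 40 N, if the wrist force passes 120 N, or if a joint passes its speed limit or range.

## Working session

There is one attempt and no reset: what is moved stays moved. The work goes in short steps, Python scripts to look and compute and a tool call to move; the robot and the scene stay as the last step left them, time stands still between calls to the robot, and variables do not carry over. Pictures are saved under pics/ and viewed, about 8 in all and at most 12, crops included, and the job is handed in when it is done.

Besides the shell and the picture viewer there is one more tool, called after "Emit:" as name([rows], argument=value, ...), one row to a line, values as JSON. play_rows: Moves the arm, as the interface text tells. Its arguments: {"type":"object","properties":{"series":{"type":"array"},"squeeze":{"type":"number"}},"required":["series"]}

```bash
mkdir -p pics; cat > h.py <<'E'
import numpy as np, cv2
from rig import *
from scipy.spatial.transform import Rotation as R
def cam(im,st=None):
    f=240/np.tan(np.radians(im["vfov"])/2); K=np.array([[f,0,im["cx"]],[0,f,im["cy"]],[0,0,1.]])
    if "rvec" in im:
        Rm=cv2.Rodrigues(np.array(im["rvec"],float))[0]; t=np.array(im["tvec"],float).ravel()
    else:
        q=st["ee_rot"]; T=np.eye(4); T[:3,:3]=R.from_quat([q[1],q[2],q[3],q[0]]).as_matrix(); T[:3,3]=st["position"]
        M=np.linalg.inv(T@np.array(im["hand_eye"])); Rm=M[:3,:3]; t=M[:3,3]
    return K,np.array(im["dist"],float),Rm,t
def ray(c,px,z):
    K,d,Rm,t=c; px=np.atleast_2d(np.array(px,float))
    u=cv2.undistortPoints(px.reshape(-1,1,2),K,d).reshape(-1,2)
    D=np.c_[u,np.ones(len(u))]@Rm; C=-Rm.T@t
    return C+D*((z-C[2])/D[:,2])[:,None]
def proj(c,P):
    K,d,Rm,t=c; return cv2.projectPoints(np.atleast_2d(np.array(P,float)),cv2.Rodrigues(Rm)[0],t,K,d)[0].reshape(-1,2)
def save(im,n,pts=None):
    a=cv2.cvtColor(im["pixels"],cv2.COLOR_RGB2BGR).copy()
    if pts is not None:
        for p in pts: cv2.circle(a,tuple(int(v) for v in p),2,(0,0,255),-1)
    cv2.imwrite("pics/"+n,a)
E
python3 - <<'E'
from h import *
s=get_state(); print(s["position"],s["ee_rot"],s["clock"],s["width"])
for n in ["top","side"]:
    im=get_image(n); save(im,n+"0.png"); c=cam(im)
    C=-c[2].T@c[3]; print(n,C.round(3))
    for l,z in [("fixture",.04),("cassette",.125),("brush",.087),("offcut_block",.058),("offcut_bar",.054),("offcut_angle",.05),("offcut_tee",.056),("gear_housing",.055),("screwdriver",.01),("bearing",.016)]:
        for m in masks_of(im,l)[:2]:
            ys,xs=np.nonzero(m["region"]); r=cv2.minAreaRect(np.c_[xs,ys].astype(np.float32))
            print(l,round(m["p"],2),np.round(m["xy"]),ray(c,m["xy"],z)[0].round(3),ray(c,cv2.boxPoints(r),z)[:,:2].round(3).tolist())
a=np.hstack([cv2.imread("pics/top0.png"),cv2.imread("pics/side0.png")])
E
```

```text
[0.15306744 0.55371585 0.24142823] [ 4.58410142e-04  7.95786465e-01  6.05576638e-01 -7.92170205e-04] 0.0 0.08564349028466023
top [0.41  0.028 1.228]
fixture 0.9 [330. 261.] [ 0.536 -0.008  0.04 ] [[0.457, 0.181], [0.715, 0.134], [0.642, -0.228], [0.385, -0.17]]
cassette 0.6 [325. 209.] [0.624 0.006 0.125] [[0.599, 0.05], [0.662, 0.036], [0.648, -0.024], [0.585, -0.01]]
brush 0.89 [125. 297.] [0.458 0.373 0.087] [[0.41, 0.415], [0.521, 0.378], [0.503, 0.332], [0.393, 0.37]]
offcut_block 0.54 [293. 287.] [0.483 0.064 0.058] [[0.471, 0.075], [0.494, 0.066], [0.486, 0.047], [0.463, 0.056]]
offcut_block 0.37 [328. 261.] [ 0.535 -0.002  0.058] [[0.458, 0.176], [0.709, 0.13], [0.637, -0.224], [0.387, -0.167]]
offcut_angle 0.5 [334. 271.] [ 0.516 -0.015  0.05 ] [[0.517, 0.004], [0.532, -0.01], [0.518, -0.025], [0.503, -0.011]]
offcut_angle 0.16 [334. 299.] [ 0.461 -0.016  0.05 ] [[0.476, 0.002], [0.477, -0.022], [0.455, -0.022], [0.455, 0.001]]
offcut_tee 0.63 [330. 213.] [ 0.629 -0.006  0.056] [[0.618, -0.006], [0.647, -0.013], [0.644, -0.022], [0.616, -0.015]]
offcut_tee 0.52 [332. 298.] [
[... 1373 characters left out ...]

offcut_bar 0.43 [334. 265.] [0.534 0.039 0.054] [[0.549, 0.034], [0.519, 0.027], [0.514, 0.052], [0.543, 0.059]]
offcut_angle 0.59 [345. 252.] [ 0.518 -0.007  0.05 ] [[0.532, -0.002], [0.518, -0.03], [0.499, -0.014], [0.513, 0.013]]
offcut_tee 0.67 [366. 254.] [ 0.467 -0.008  0.056] [[0.48, -0.023], [0.457, -0.028], [0.45, 0.01], [0.473, 0.015]]
gear_housing 0.66 [395. 168.] [ 0.442 -0.317  0.055] [[0.488, -0.281], [0.488, -0.388], [0.399, -0.374], [0.404, -0.269]]
screwdriver 0.65 [227. 390.] [0.684 0.366 0.01 ] [[0.738, 0.465], [0.68, 0.316], [0.654, 0.329], [0.713, 0.475]]
bearing 0.72 [330. 165.] [ 0.627 -0.333  0.016] [[0.652, -0.345], [0.605, -0.356], [0.592, -0.295], [0.638, -0.284]]
```

View pics/top0.png

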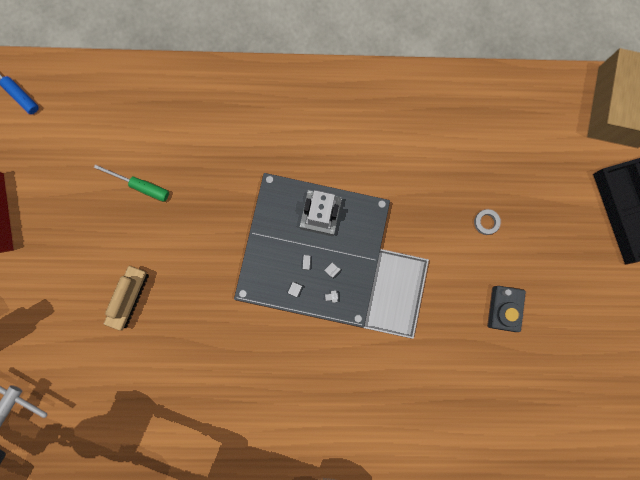

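The top view shows the brush at left (125,297), the bed with corners near (267,174), (391,201), (364,326) and (235,298), and four offcuts around (315,280). The tray is to the right at (397,293), and the housing (507,308) and bearing (488,222) are on the right. Next I fit the fixture and the brush rib.

```bash
python3 - <<'E'
from h import *
im=get_image("top"); c=cam(im); a=im["pixels"].astype(int)
dark=(a.max(2)<95)&((a[...,0]-a[...,2])<12)
dark[:160]=0;dark[340:]=0;dark[:,:225]=0;dark[:,400:]=0
m=cv2.morphologyEx(dark.astype(np.uint8),cv2.MORPH_CLOSE,np.ones((7,7)))
cs=max(cv2.findContours(m,0,2)[0],key=cv2.contourArea)
W=ray(c,cs.reshape(-1,2),.04)[:,:2]
r=cv2.minAreaRect((W*1000).astype(np.float32)); print("bed",r)
# brush: yellow wood rib
b=masks_of(im,"brush")[0]["region"]
ys,xs=np.nonzero(b); sub=a[ys,xs]; 
W=ray(c,np.c_[xs,ys],.046)[:,:2]; wood=(sub[:,0]>110); r2=cv2.minAreaRect((W[wood]*1000).astype(np.float32)); print("brushwood",r2)
x0,y0=95,255; cv2.imwrite("pics/b.png",cv2.cvtColor(cv2.resize(im["pixels"][255:340,90:165],None,fx=6,fy=6,interpolation=2),cv2.COLOR_RGB2BGR))
q=get_state()["ee_rot"]; print("tool x yaw",2*np.arctan2(q[2],q[1]), "tips",tips_ahead if not callable(tips_ahead) else tips_ahead())
w=get_image("wrist"); print(np.array(w["hand_eye"]).round(3),w["vfov"])
E
```

```text
bed ((558.4384765625, 19.80902099609375), (272.0376892089844, 258.0513000488281), 78.47260284423828)
brushwood ((459.1305847167969, 387.9500732421875), (51.22043228149414, 119.61145782470703), 64.9902114868164)
tool x yaw 1.3009777402988134 tips 0.011
[[ 1.    -0.001 -0.    -0.001]
 [ 0.001  0.948  0.319 -0.083]
 [-0.    -0.319  0.948 -0.131]
 [ 0.     0.     0.     1.   ]] 67.42115813530214
```

View pics/b.png

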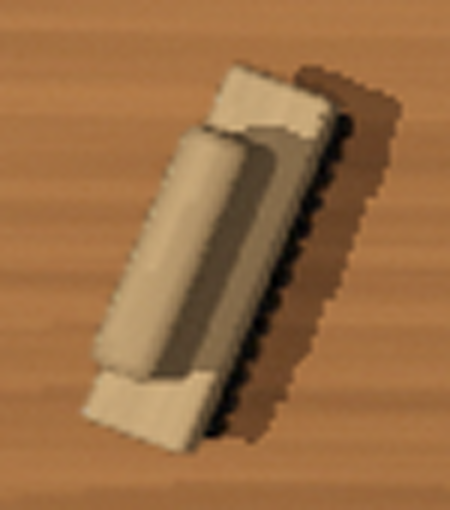

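The crop shows the brush back with corners at (235,65), (345,110), (192,450) and (82,410). I'll compute its centre and yaw from these.

```bash
python3 - <<'E'
from h import *
im=get_image("top"); c=cam(im)
p=np.array([(235,65),(345,110),(192,450),(82,410)])/6+[90,255]-.5
W=ray(c,p,.046); print(W.round(4),W.mean(0))
d=W[0]-W[3]+W[1]-W[2]; print("yaw",np.arctan2(d[1],d[0]))
p=[(267,174),(391,201),(364,326),(235,298)]
W=ray(c,p,.04); print(W.round(4),W.mean(0)); d=W[0]-W[3]+W[1]-W[2]; print("yaw",np.arctan2(d[1],d[0]))
print(get_state()["position"])
E
```

```text
[[0.5216 0.3824 0.046 ]
 [0.5076 0.3465 0.046 ]
 [0.3985 0.3893 0.046 ]
 [0.4108 0.4246 0.046 ]] [0.4596183  0.38570256 0.046     ]
yaw -0.36877238219372993
[[ 0.7093  0.1203  0.04  ]
 [ 0.6586 -0.1286  0.04  ]
 [ 0.4099 -0.0753  0.04  ]
 [ 0.4612  0.1764  0.04  ]] [0.55976472 0.02318822 0.04      ]
yaw -0.21676223978363643
[0.15326899 0.55424052 0.24237072]
```

Emit:
play_rows([
  {"fingers": -1,"dx": 22,"dy": -12,"turn": -0.007},
  {"fingers": -1,"dx": 22,"dy": -12,"turn": -0.007},
  {"fingers": -1,"dx": 22,"dy": -12,"turn": -0.007},
  {"fingers": -1,"dx": 22,"dy": -12,"turn": -0.007},
  {"fingers": -1,"dx": 22,"dy": -12,"turn": -0.007},
  {"fingers": -1,"dx": 22,"dy": -12,"turn": -0.007},
  {"fingers": -1,"dx": 22,"dy": -12,"turn": -0.007},
  {"fingers": -1,"dx": 22,"dy": -12,"turn": -0.007},
  {"fingers": -1,"dx": 22,"dy": -12,"turn": -0.007},
  {"fingers": -1,"dx": 22,"dy": -12,"turn": -0.007},
  {"fingers": -1,"dx": 22,"dy": -12,"turn": -0.007},
  {"fingers": -1,"dx": 22,"dy": -12,"turn": -0.007},
  {"fingers": -1,"dx": 22,"dy": -12,"turn": -0.007},
  {"fingers": -1,"dx": 22,"dy": -12,"turn": -0.007},
], squeeze=50)

```text
invalid input at $.series[0]: expected keys fingers, dx, dy, dz, turn
```

```bash
cat > bl.py <<'E'
from h import *
s=get_state(); im=get_image("wrist"); c=cam(im,s)
B=np.array([.4596,.3857]); y=-.369
u=np.array([np.cos(y),np.sin(y)]); v=np.array([-u[1],u[0]])
P=[[*(B+a*.5*L*u+b*.5*w*v),z] for L,w,z in [(.122,.036,.046),(.080,.022,.087)] for a in(-1,1) for b in(-1,1)]
save(im,"w1.png",proj(c,P)); q=s["ee_rot"]; print(s["position"],2*np.arctan2(q[2],q[1]),s["clock"])
E
python3 bl.py
```

```text
[0.15326899 0.55424052 0.24237072] 1.3010049290776995 1.3
```

View pics/w1.png

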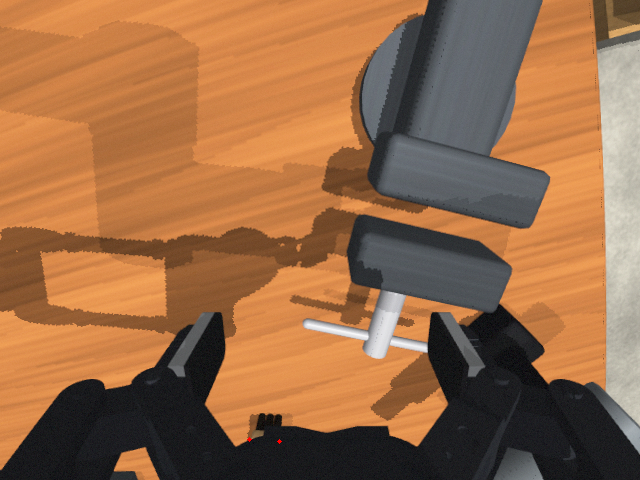

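The wrist view shows a vise-like distractor under the arm, and the brush is barely visible at (270,430). The move was refused because it left out keys, so I'm resending it.

Emit:
play_rows([
  {"fingers": -1,"dx": 22,"dy": -12,"dz": 0,"turn": -0.007},
  {"fingers": -1,"dx": 22,"dy": -12,"dz": 0,"turn": -0.007},
  {"fingers": -1,"dx": 22,"dy": -12,"dz": 0,"turn": -0.007},
  {"fingers": -1,"dx": 22,"dy": -12,"dz": 0,"turn": -0.007},
  {"fingers": -1,"dx": 22,"dy": -12,"dz": 0,"turn": -0.007},
  {"fingers": -1,"dx": 22,"dy": -12,"dz": 0,"turn": -0.007},
  {"fingers": -1,"dx": 22,"dy": -12,"dz": 0,"turn": -0.007},
  {"fingers": -1,"dx": 22,"dy": -12,"dz": 0,"turn": -0.007},
  {"fingers": -1,"dx": 22,"dy": -12,"dz": 0,"turn": -0.007},
  {"fingers": -1,"dx": 22,"dy": -12,"dz": 0,"turn": -0.007},
  {"fingers": -1,"dx": 22,"dy": -12,"dz": 0,"turn": -0.007},
  {"fingers": -1,"dx": 22,"dy": -12,"dz": 0,"turn": -0.007},
  {"fingers": -1,"dx": 22,"dy": -12,"dz": 0,"turn": -0.007},
  {"fingers": -1,"dx": 22,"dy": -12,"dz": 0,"turn": -0.007},
], squeeze=50)

```text
clock: 2.52
position: [0.4692, 0.3803, 0.243]
ee_rot: [-0.002, 0.823, 0.568, 0.001]
contact_force: [-0.6, 0.9, 0.7]
width: 0.0852
```

```bash
sed -i s/w1.png/w2.png/ bl.py; python3 bl.py
```

```text
[0.46916982 0.38026006 0.24303098] 1.2077490386277332 2.5167
```

View pics/w2.png

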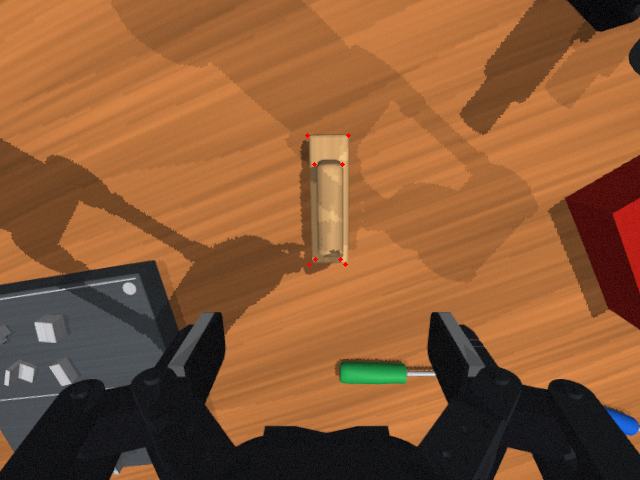

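The wrist view shows the brush at (328,200), with my projected outline on it to within 1–2 mm. Moving over the brush and descending.

Emit:
play_rows([
  {"fingers": -1,"dx": -9,"dy": 5,"dz": 0,"turn": -0.006},
  {"fingers": -1,"dx": 0,"dy": 0,"dz": -20,"turn": 0},
  {"fingers": -1,"dx": 0,"dy": 0,"dz": -20,"turn": 0},
  {"fingers": -1,"dx": 0,"dy": 0,"dz": -20,"turn": 0},
  {"fingers": -1,"dx": 0,"dy": 0,"dz": -20,"turn": 0},
  {"fingers": -1,"dx": 0,"dy": 0,"dz": -20,"turn": 0},
  {"fingers": -1,"dx": 0,"dy": 0,"dz": -20,"turn": 0},
  {"fingers": -1,"dx": 0,"dy": 0,"dz": -15,"turn": 0},
  {"fingers": -1,"dx": 0,"dy": 0,"dz": 0,"turn": 0},
])

```text
clock: 3.32
position: [0.461, 0.3856, 0.1049]
ee_rot: [-0.001, 0.827, 0.562, 0.004]
contact_force: [-0.8, -1.2, 0.2]
width: 0.085
```

Emit:
play_rows([
  {"fingers": -1,"dx": -1,"dy": 0,"dz": -15,"turn": 0},
  {"fingers": -1,"dx": 0,"dy": 0,"dz": -15,"turn": 0},
  {"fingers": -1,"dx": 0,"dy": 0,"dz": -12,"turn": 0},
  {"fingers": -1,"dx": 0,"dy": 0,"dz": 0,"turn": 0},
  {"fingers": 1,"dx": 0,"dy": 0,"dz": 0,"turn": 0},
  {"fingers": 1,"dx": 0,"dy": 0,"dz": 0,"turn": 0},
  {"fingers": 1,"dx": 0,"dy": 0,"dz": 0,"turn": 0},
  {"fingers": 1,"dx": 0,"dy": 0,"dz": 0,"turn": 0},
  {"fingers": 1,"dx": 0,"dy": 0,"dz": 0,"turn": 0},
  {"fingers": 1,"dx": 0,"dy": 0,"dz": 0,"turn": 0},
  {"fingers": 1,"dx": 0,"dy": 0,"dz": 0,"turn": 0},
  {"fingers": 1,"dx": 0,"dy": 0,"dz": 0,"turn": 0},
], squeeze=60)

```text
clock: 4.32
position: [0.4588, 0.3915, 0.0704]
ee_rot: [-0.002, 0.826, 0.564, 0.01]
contact_force: [-0.4, -0.3, -1.2]
width: 0.021
```

Emit:
play_rows([
  {"fingers": 1,"dx": 0,"dy": 0,"dz": 10,"turn": 0},
  {"fingers": 1,"dx": 0,"dy": 0,"dz": 20,"turn": 0},
  {"fingers": 1,"dx": 0,"dy": 0,"dz": 20,"turn": 0},
  {"fingers": 1,"dx": 0,"dy": 0,"dz": 20,"turn": 0},
  {"fingers": 1,"dx": 0,"dy": 0,"dz": 20,"turn": 0},
  {"fingers": 1,"dx": 5,"dy": -20,"dz": 20,"turn": 0.013},
  {"fingers": 1,"dx": 5,"dy": -20,"dz": 0,"turn": 0.013},
  {"fingers": 1,"dx": 5,"dy": -20,"dz": 0,"turn": 0.013},
  {"fingers": 1,"dx": 5,"dy": -20,"dz": 0,"turn": 0.013},
  {"fingers": 1,"dx": 5,"dy": -20,"dz": 0,"turn": 0.013},
  {"fingers": 1,"dx": 5,"dy": -20,"dz": 0,"turn": 0.013},
  {"fingers": 1,"dx": 5,"dy": -20,"dz": 0,"turn": 0.013},
  {"fingers": 1,"dx": 5,"dy": -20,"dz": 0,"turn": 0.013},
  {"fingers": 1,"dx": 5,"dy": -20,"dz": 0,"turn": 0.013},
  {"fingers": 1,"dx": 5,"dy": -20,"dz": 0,"turn": 0.013},
  {"fingers": 1,"dx": 5,"dy": -20,"dz": 0,"turn": 0.013},
  {"fingers": 1,"dx": 0,"dy": 0,"dz": 0,"turn": 0},
])

```text
clock: 5.73
position: [0.5122, 0.1609, 0.1943]
ee_rot: [-0.002, 0.78, 0.626, 0.01]
contact_force: [0.2, -0.2, -1.6]
width: 0.021
```

```bash
cat > look.py <<'E'
from h import *
import sys
n=sys.argv[1]
s=get_state(); im=get_image("wrist"); c=cam(im,s); im2=get_image("side"); c2=cam(im2)
F=np.array([.5598,.0232]); y=-.217
u=np.array([np.cos(y),np.sin(y)]); v=np.array([-u[1],u[0]])
G=[(a,b,.04) for a in(-.13,.13) for b in(-.13,.13)]+[(.07+a*.037,b*.034,.07) for a in(-1,1) for b in(-1,1)]
P=[[*(F+a*u+b*v),z] for a,b,z in G]
save(im,"a.png",proj(c,P)); save(im2,"c.png",proj(c2,P))
a=cv2.imread("pics/a.png"); b=cv2.imread("pics/c.png")
cv2.imwrite("pics/"+n,np.vstack([cv2.resize(a,(400,300)),cv2.resize(b,(400,300))]) if len(sys.argv)<3 else (a if sys.argv[2]=="w" else b))
q=s["ee_rot"]; print(s["position"],2*np.arctan2(q[2],q[1]),s["clock"],s["width"],s["contact_force"])
d=np.array(s["position"][:2])-F; print("fixture xy",d@u,d@v)
E
python3 look.py w3.png
```

```text
[0.51215763 0.16086709 0.19426676] 1.3520717668355904 5.7333 0.02099840943080522 [ 0.15046454 -0.15022788 -1.55456406]
fixture xy -0.07616490829150498 0.12418103525902088
```

View pics/w3.png

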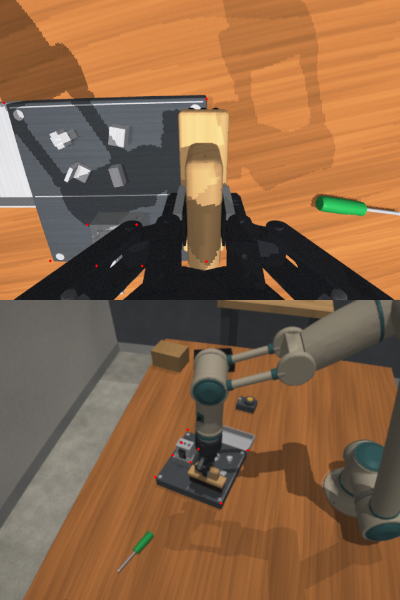

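Emit:
play_rows([
  {"fingers": 1,"dx": 5,"dy": -15,"dz": 0,"turn": 0},
  {"fingers": 1,"dx": 5,"dy": -15,"dz": 0,"turn": 0},
  {"fingers": 1,"dx": 0,"dy": 0,"dz": -18,"turn": 0},
  {"fingers": 1,"dx": 0,"dy": 0,"dz": -18,"turn": 0},
  {"fingers": 1,"dx": 0,"dy": 0,"dz": -18,"turn": 0},
  {"fingers": 1,"dx": 0,"dy": 0,"dz": -15,"turn": 0},
  {"fingers": 1,"dx": 0,"dy": 0,"dz": -5,"turn": 0},
  {"fingers": 1,"dx": 0,"dy": 0,"dz": 0,"turn": 0},
])

```text
clock: 6.5
position: [0.5209, 0.1405, 0.1213]
ee_rot: [-0.004, 0.778, 0.627, 0.014]
contact_force: [0.4, -1.4, -1.8]
width: 0.021
```

```bash
python3 look.py w4.png s; python3 - <<'E'
import cv2
a=cv2.imread('pics/w4.png'); cv2.imwrite('pics/w4.png',cv2.resize(a[170:340,230:430],None,fx=3,fy=3,interpolation=2))
E
```

```text
[0.52093409 0.14053431 0.12128489] 1.356775706055983 6.5 0.021026093322544633 [ 0.37187449 -1.447694   -1.81475822]
fixture xy -0.06321660701280957 0.10621468721255985
```

View pics/w4.png

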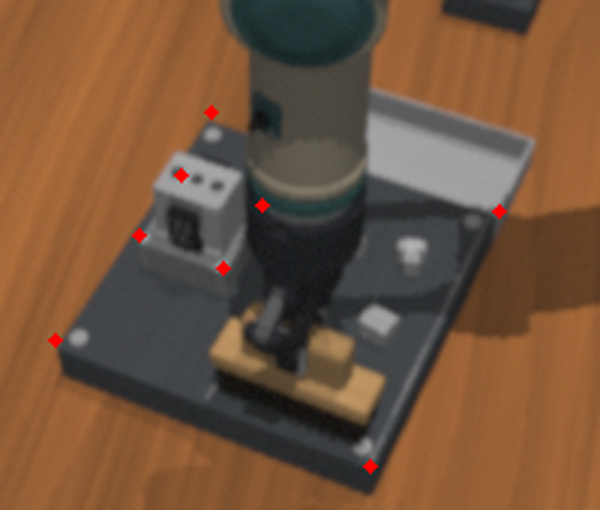

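The side view shows the brush level, just above the bed at (300,370), with the tee (410,250) and another offcut (380,320) ahead of it. Lowering to the bed.

Emit:
play_rows([
  {"fingers": 1,"dx": 0,"dy": 0,"dz": -6,"turn": 0},
  {"fingers": 1,"dx": 0,"dy": 0,"dz": -4,"turn": 0},
  {"fingers": 1,"dx": 0,"dy": 0,"dz": 0,"turn": 0},
])

```text
clock: 6.85
position: [0.5238, 0.1415, 0.1145]
ee_rot: [-0.002, 0.778, 0.628, 0.018]
contact_force: [0.4, -0.0, -2.7]
width: 0.0208
```

Emit:
play_rows([
  {"fingers": 1,"dx": 0,"dy": 0,"dz": -3,"turn": 0},
  {"fingers": 1,"dx": -3,"dy": -10,"dz": 0,"turn": 0},
  {"fingers": 1,"dx": -3,"dy": -14,"dz": 0,"turn": 0},
  {"fingers": 1,"dx": -3,"dy": -14,"dz": 0,"turn": 0},
])

```text
clock: 7.18
position: [0.5156, 0.1038, 0.1122]
ee_rot: [-0.001, 0.777, 0.629, 0.019]
contact_force: [-0.3, -0.1, -1.8]
width: 0.0211
```

Emit:
play_rows([
  {"fingers": 1,"dx": -3.2,"dy": -14,"dz": 0,"turn": 0},
  {"fingers": 1,"dx": -3.2,"dy": -14,"dz": 0,"turn": 0},
  {"fingers": 1,"dx": -3.2,"dy": -14,"dz": 0,"turn": 0},
  {"fingers": 1,"dx": -3.2,"dy": -14,"dz": 0,"turn": 0},
  {"fingers": 1,"dx": -3.2,"dy": -14,"dz": 0,"turn": 0},
  {"fingers": 1,"dx": -3.2,"dy": -14,"dz": 0,"turn": 0},
])

```text
clock: 7.68
position: [0.4939, 0.0126, 0.1134]
ee_rot: [-0.001, 0.777, 0.629, 0.02]
contact_force: [-0.0, 0.3, -2.1]
width: 0.0209
```

```bash
python3 look.py w5.png w
```

```text
[0.49385468 0.01264852 0.11342495] 1.361826285836517 7.6833 0.02086343648990355 [-0.03355145  0.26554276 -2.10047122]
fixture xy -0.062127012941249296 -0.02450211580778875
```

View pics/w5.png

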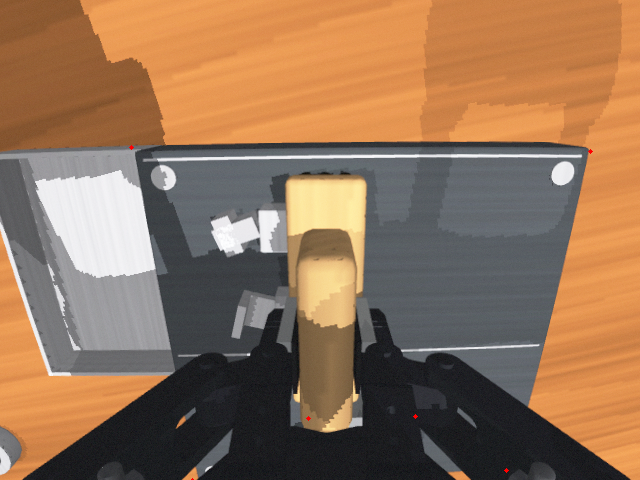

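The wrist view shows the offcuts at (235,232), (270,228) and (258,312), all just ahead of the brush, and clean bed behind it. Continuing over the tray edge.

Emit:
play_rows([
  {"fingers": 1,"dx": -2.5,"dy": -12,"dz": -1,"turn": 0},
  {"fingers": 1,"dx": -2.5,"dy": -12,"dz": 0,"turn": 0},
  {"fingers": 1,"dx": -2.5,"dy": -12,"dz": 0,"turn": 0},
  {"fingers": 1,"dx": -2.5,"dy": -12,"dz": 0,"turn": 0},
  {"fingers": 1,"dx": -2.5,"dy": -12,"dz": 0,"turn": 0},
  {"fingers": 1,"dx": -2.5,"dy": -12,"dz": 0,"turn": 0},
  {"fingers": 1,"dx": -2.5,"dy": -12,"dz": 0,"turn": 0},
  {"fingers": 1,"dx": -2.5,"dy": -12,"dz": 0,"turn": 0},
  {"fingers": 1,"dx": -2.5,"dy": -12,"dz": 0,"turn": 0},
])

```text
clock: 8.53
position: [0.4709, -0.0966, 0.1143]
ee_rot: [-0.001, 0.778, 0.628, 0.023]
contact_force: [0.1, 0.1, -1.1]
width: 0.0206
```

```bash
python3 look.py w6.png w
```

```text
[ 0.47091205 -0.09655359  0.11434418] 1.358707738008217 8.5333 0.020631671718862217 [ 0.07541463  0.08258542 -1.07267275]
fixture xy -0.0610202684571689 -0.1360827628552779
```

View pics/w6.png

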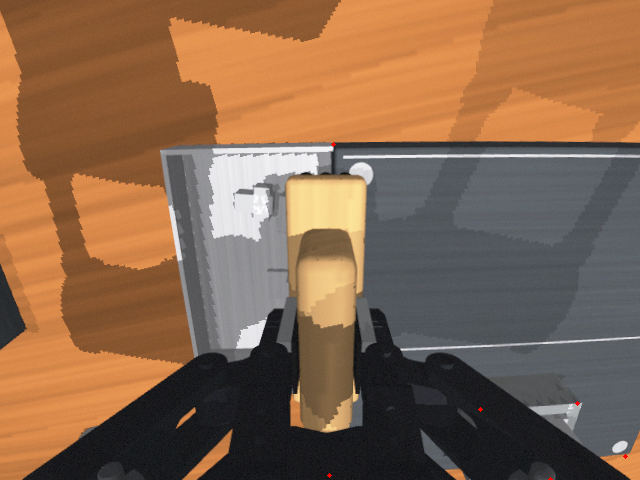

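The wrist view shows the tee in the tray at (258,200), the strip clear, and the other offcuts hidden under the brush. Pushing a little further, then lifting.

Emit:
play_rows([
  {"fingers": 1,"dx": -2,"dy": -8,"dz": 0,"turn": 0},
  {"fingers": 1,"dx": 0,"dy": -2,"dz": 0,"turn": 0},
  {"fingers": 1,"dx": 0,"dy": 0,"dz": 15,"turn": 0},
  {"fingers": 1,"dx": 0,"dy": 0,"dz": 20,"turn": 0},
  {"fingers": 1,"dx": 0,"dy": 0,"dz": 20,"turn": 0},
  {"fingers": 1,"dx": 0,"dy": 0,"dz": 20,"turn": 0},
  {"fingers": 1,"dx": 5,"dy": 22,"dz": 20,"turn": 0},
  {"fingers": 1,"dx": 5,"dy": 22,"dz": 0,"turn": 0},
  {"fingers": 1,"dx": 5,"dy": 22,"dz": 0,"turn": 0},
  {"fingers": 1,"dx": 5,"dy": 22,"dz": 0,"turn": 0},
])

```text
clock: 9.47
position: [0.4884, -0.0167, 0.214]
ee_rot: [-0.002, 0.78, 0.625, 0.024]
contact_force: [1.1, 0.0, -1.1]
width: 0.0209
```

```bash
python3 look.py w7.png w
```

```text
[ 0.48841997 -0.01674516  0.21397836] 1.3515616382202955 9.4667 0.020893226187120882 [ 1.10311393  0.0424252  -1.11202322]
fixture xy -0.061105773992881224 -0.054376548574331614
```

View pics/w7.png

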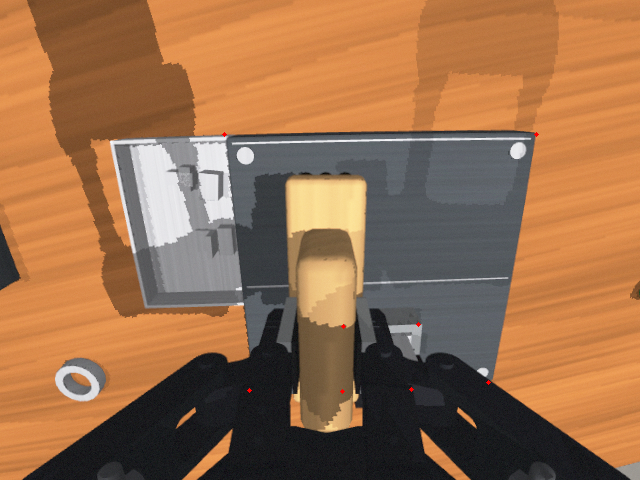

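The wrist view shows all four offcuts in the tray, at (185,178), (210,183), (205,242) and (228,238), and a clear strip. Taking the brush back to its place.

Emit:
play_rows([
  {"fingers": 1,"dx": -1.5,"dy": 22,"dz": 0,"turn": 0},
  {"fingers": 1,"dx": -1.5,"dy": 22,"dz": 0,"turn": 0},
  {"fingers": 1,"dx": -1.5,"dy": 22,"dz": 0,"turn": 0},
  {"fingers": 1,"dx": -1.5,"dy": 22,"dz": 0,"turn": 0},
  {"fingers": 1,"dx": -1.5,"dy": 22,"dz": 0,"turn": 0},
  {"fingers": 1,"dx": -1.5,"dy": 22,"dz": 0,"turn": 0},
  {"fingers": 1,"dx": -1.5,"dy": 22,"dz": 0,"turn": 0},
  {"fingers": 1,"dx": -1.5,"dy": 22,"dz": 0,"turn": 0},
  {"fingers": 1,"dx": -1.5,"dy": 22,"dz": 0,"turn": 0},
  {"fingers": 1,"dx": -1.5,"dy": 22,"dz": 0,"turn": 0},
  {"fingers": 1,"dx": -1.5,"dy": 22,"dz": 0,"turn": 0},
  {"fingers": 1,"dx": -1.5,"dy": 22,"dz": 0,"turn": 0},
  {"fingers": 1,"dx": -1.5,"dy": 22,"dz": 0,"turn": 0},
  {"fingers": 1,"dx": -1.5,"dy": 22,"dz": 0,"turn": 0},
  {"fingers": 1,"dx": -1.5,"dy": 22,"dz": 0,"turn": 0},
  {"fingers": 1,"dx": -1.5,"dy": 22,"dz": 0,"turn": 0},
  {"fingers": 1,"dx": -1.5,"dy": 15,"dz": 0,"turn": 0},
])

```text
clock: 10.98
position: [0.4575, 0.3617, 0.2092]
ee_rot: [-0.001, 0.778, 0.628, 0.018]
contact_force: [-0.6, 0.3, -1.8]
width: 0.0206
```

Emit:
play_rows([
  {"fingers": 1,"dx": 0,"dy": 0,"dz": -18,"turn": 0},
  {"fingers": 1,"dx": 0,"dy": 0,"dz": -18,"turn": 0},
  {"fingers": 1,"dx": 0,"dy": 0,"dz": -18,"turn": 0},
  {"fingers": 1,"dx": 0,"dy": 0,"dz": -18,"turn": 0},
  {"fingers": 1,"dx": 0,"dy": 0,"dz": -18,"turn": 0},
  {"fingers": 1,"dx": 0,"dy": 0,"dz": -18,"turn": 0},
  {"fingers": 1,"dx": 0,"dy": 0,"dz": -8,"turn": 0},
  {"fingers": 1,"dx": 0,"dy": 0,"dz": 0,"turn": 0},
])

```text
clock: 11.65
position: [0.4571, 0.3647, 0.0876]
ee_rot: [-0.001, 0.776, 0.631, 0.018]
contact_force: [0.7, -0.1, -1.2]
width: 0.0212
```

Emit:
play_rows([
  {"fingers": 1,"dx": 0,"dy": 0,"dz": -8,"turn": 0},
  {"fingers": 1,"dx": 0,"dy": 0,"dz": -5,"turn": 0},
  {"fingers": 1,"dx": 0,"dy": 0,"dz": -2,"turn": 0},
  {"fingers": 1,"dx": 0,"dy": 0,"dz": 0,"turn": 0},
])

```text
clock: 11.98
position: [0.4586, 0.3649, 0.073]
ee_rot: [-0.001, 0.776, 0.631, 0.019]
contact_force: [-0.2, -0.1, -1.5]
width: 0.0209
```

Emit:
play_rows([
  {"fingers": 1,"dx": 0,"dy": 0,"dz": -2.5,"turn": 0},
  {"fingers": 1,"dx": 0,"dy": 0,"dz": -1,"turn": 0},
])

```text
clock: 12.15
position: [0.4595, 0.3654, 0.0707]
ee_rot: [-0.001, 0.776, 0.631, 0.021]
contact_force: [-1.6, -0.8, -0.4]
width: 0.0208
```

Emit:
play_rows([
  {"fingers": 1,"dx": 0,"dy": 0,"dz": -1,"turn": 0},
  {"fingers": 0.4,"dx": 0,"dy": 0,"dz": 0,"turn": 0},
  {"fingers": 0,"dx": 0,"dy": 0,"dz": 0,"turn": 0},
  {"fingers": -0.4,"dx": 0,"dy": 0,"dz": 0,"turn": 0},
  {"fingers": -1,"dx": 0,"dy": 0,"dz": 0,"turn": 0},
  {"fingers": -1,"dx": 0,"dy": 0,"dz": 0,"turn": 0},
  {"fingers": -1,"dx": 0,"dy": 0,"dz": 0,"turn": 0},
  {"fingers": -1,"dx": 0,"dy": 0,"dz": 0,"turn": 0},
])

```text
clock: 12.82
position: [0.4617, 0.3669, 0.0727]
ee_rot: [-0.0, 0.776, 0.631, 0.024]
contact_force: [0.2, -0.1, 0.8]
width: 0.0852
```

Emit:
play_rows([
  {"fingers": -1,"dx": 0,"dy": 0,"dz": 15,"turn": 0},
  {"fingers": -1,"dx": 0,"dy": 0,"dz": 20,"turn": 0},
  {"fingers": -1,"dx": 0,"dy": 0,"dz": 20,"turn": 0},
  {"fingers": -1,"dx": 0,"dy": 0,"dz": 20,"turn": 0},
  {"fingers": -1,"dx": 0,"dy": 0,"dz": 20,"turn": 0},
  {"fingers": -1,"dx": 0,"dy": 0,"dz": 20,"turn": 0},
  {"fingers": -1,"dx": 0,"dy": 0,"dz": 20,"turn": 0},
  {"fingers": -1,"dx": 0,"dy": 0,"dz": 20,"turn": 0},
])

```text
clock: 13.48
position: [0.4568, 0.3638, 0.2276]
ee_rot: [-0.001, 0.776, 0.631, 0.017]
contact_force: [-0.1, -0.4, 0.3]
width: 0.0857
```

Emit:
play_rows([
  {"fingers": -1,"dx": 9,"dy": -20,"dz": 0,"turn": 0},
  {"fingers": -1,"dx": 9,"dy": -20,"dz": 0,"turn": 0},
  {"fingers": -1,"dx": 9,"dy": -20,"dz": 0,"turn": 0},
  {"fingers": -1,"dx": 9,"dy": -20,"dz": 0,"turn": 0},
  {"fingers": -1,"dx": 9,"dy": -20,"dz": 0,"turn": 0},
  {"fingers": -1,"dx": 9,"dy": -20,"dz": 0,"turn": 0},
  {"fingers": -1,"dx": 9,"dy": -20,"dz": 0,"turn": 0},
  {"fingers": -1,"dx": 9,"dy": -20,"dz": 0,"turn": 0},
  {"fingers": -1,"dx": 9,"dy": -20,"dz": 0,"turn": 0},
  {"fingers": -1,"dx": 9,"dy": -20,"dz": 0,"turn": 0},
  {"fingers": -1,"dx": 9,"dy": -20,"dz": 0,"turn": 0},
  {"fingers": -1,"dx": 9,"dy": -20,"dz": 0,"turn": 0},
  {"fingers": -1,"dx": 9,"dy": -20,"dz": 0,"turn": 0},
  {"fingers": -1,"dx": 9,"dy": -20,"dz": 0,"turn": 0},
  {"fingers": -1,"dx": 9,"dy": -20,"dz": 0,"turn": 0},
  {"fingers": -1,"dx": 9,"dy": -20,"dz": 0,"turn": 0},
  {"fingers": -1,"dx": 9,"dy": -15,"dz": 0,"turn": 0},
  {"fingers": -1,"dx": 9,"dy": -15,"dz": 0,"turn": 0},
])

```text
clock: 14.98
position: [0.6239, 0.0019, 0.2344]
ee_rot: [-0.001, 0.774, 0.633, 0.024]
contact_force: [-0.1, -0.0, 0.6]
width: 0.0855
```

```bash
python3 - <<'E'
s=open('look.py').read().replace('P=[[*','G+=[(.07+a*.028,b*.024,.125) for a in(-1,1) for b in(-1,1)]\nP=[[*')
s+='''
Q=R.from_quat(np.r_[q[1:],q[0]]).as_matrix()[:,2]; print("tool z",Q.round(4),"q",np.round(s["qpos"],3))
'''
open('look.py','w').write(s)
E
python3 look.py w8.png w
python3 - <<'E'
from h import *
im=get_image("top")
for l in ["brush","offcut_block","offcut_bar","offcut_angle","offcut_tee","cassette"]:
    print(l,[(round(m["p"],2),np.round(m["xy"]).tolist()) for m in masks_of(im,l)[:2]])
E
```

```text
[0.62394187 0.00190807 0.23435429] 1.3719613641859454 14.9833 0.08548513931007831 [-0.11459126 -0.02824556  0.61276787]
fixture xy 0.0672217715840687 -0.00698278508836369
tool z [ 0.0348  0.0321 -0.9989] q [-0.129  0.336  1.438  0.037  1.338 -1.509]
brush [(0.62, [141.0, 298.0])]
offcut_block [(0.55, [326.0, 258.0])]
offcut_bar []
offcut_angle [(0.55, [395.0, 282.0]), (0.53, [329.0, 261.0])]
offcut_tee []
cassette [(0.71, [320.0, 212.0])]
```

View pics/w8.png

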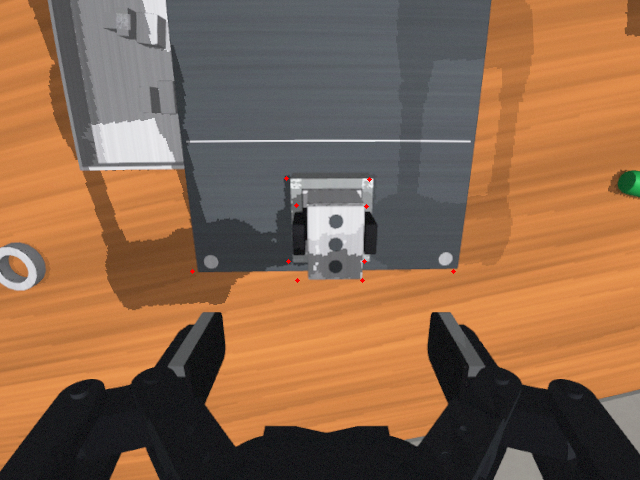

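The wrist view shows the cassette top at about (336,242), with pads at (299,233) and (370,233). That is 5 px to the right of my model, so the cassette sits about 3.7 mm further toward fixture +y. The tool has drifted 2.7° off vertical. A half turn should reverse that tilt relative to the arm's sag, so I'll try that.

Emit:
play_rows([
  {"fingers": -1,"dx": 0,"dy": 0,"dz": 0,"turn": -0.12},
  {"fingers": -1,"dx": 0,"dy": 0,"dz": 0,"turn": -0.12},
  {"fingers": -1,"dx": 0,"dy": 0,"dz": 0,"turn": -0.12},
  {"fingers": -1,"dx": 0,"dy": 0,"dz": 0,"turn": -0.12},
  {"fingers": -1,"dx": 0,"dy": 0,"dz": 0,"turn": -0.12},
  {"fingers": -1,"dx": 0,"dy": 0,"dz": 0,"turn": -0.12},
  {"fingers": -1,"dx": 0,"dy": 0,"dz": 0,"turn": -0.12},
  {"fingers": -1,"dx": 0,"dy": 0,"dz": 0,"turn": -0.12},
  {"fingers": -1,"dx": 0,"dy": 0,"dz": 0,"turn": -0.12},
  {"fingers": -1,"dx": 0,"dy": 0,"dz": 0,"turn": -0.12},
  {"fingers": -1,"dx": 0,"dy": 0,"dz": 0,"turn": -0.12},
  {"fingers": -1,"dx": 0,"dy": 0,"dz": 0,"turn": -0.12},
  {"fingers": -1,"dx": 0,"dy": 0,"dz": 0,"turn": -0.12},
  {"fingers": -1,"dx": 0,"dy": 0,"dz": 0,"turn": -0.12},
  {"fingers": -1,"dx": 0,"dy": 0,"dz": 0,"turn": -0.12},
  {"fingers": -1,"dx": 0,"dy": 0,"dz": 0,"turn": -0.12},
  {"fingers": -1,"dx": 0,"dy": 0,"dz": 0,"turn": -0.12},
  {"fingers": -1,"dx": 0,"dy": 0,"dz": 0,"turn": -0.12},
])

```text
clock: 16.93
position: [0.6169, 0.0185, 0.2386]
ee_rot: [0.021, 0.906, -0.422, 0.013]
contact_force: [0.1, 0.5, -0.4]
width: 0.0856
```

```bash
cat > st.py <<'E'
from h import *
s=get_state(); q=s["ee_rot"]; M=R.from_quat(np.r_[q[1:],q[0]]).as_matrix()
print(np.round(s["position"],4),"yaw",2*np.arctan2(q[2],q[1]),"toolz",M[:,2].round(4),"qpos",np.round(s["qpos"],3),"t",s["clock"],"F",np.round(s["contact_force"],1),s["width"])
d=np.array(s["position"][:2])-[.629,.0117]; e=-.217; print("err in fixture mm",1000*(d@[np.cos(e),np.sin(e)]),1000*(d@[-np.sin(e),np.cos(e)]))
E
python3 st.py
```

```text
[0.6169 0.0185 0.2386] yaw -0.8724459728315177 toolz [ 0.0066 -0.0486 -0.9988] qpos [-0.055  0.339  1.422 -0.049  1.371  0.827] t 16.9333 F [ 0.1  0.5 -0.4] 0.0855538674764051
err in fixture mm -13.296819190769348 4.019538891985552
```

Emit:
play_rows([
  {"fingers": -1,"dx": 2,"dy": -1,"dz": 0,"turn": -0.12},
  {"fingers": -1,"dx": 2,"dy": -1,"dz": 0,"turn": -0.12},
  {"fingers": -1,"dx": 2,"dy": -1,"dz": 0,"turn": -0.12},
  {"fingers": -1,"dx": 2,"dy": -1,"dz": 0,"turn": -0.12},
  {"fingers": -1,"dx": 2,"dy": -1,"dz": 0,"turn": -0.12},
  {"fingers": -1,"dx": 2,"dy": -1,"dz": 0,"turn": -0.12},
  {"fingers": -1,"dx": 0,"dy": 0,"dz": 0,"turn": -0.12},
  {"fingers": -1,"dx": 0,"dy": 0,"dz": 0,"turn": -0.05},
  {"fingers": -1,"dx": 0,"dy": 0,"dz": 0,"turn": 0},
  {"fingers": -1,"dx": 0,"dy": 0,"dz": 0,"turn": 0},
  {"fingers": -1,"dx": 0,"dy": 0,"dz": 0,"turn": 0},
  {"fingers": -1,"dx": 0,"dy": 0,"dz": 0,"turn": 0},
  {"fingers": -1,"dx": 0,"dy": 0,"dz": 0,"turn": 0},
  {"fingers": -1,"dx": 0,"dy": 0,"dz": 0,"turn": 0},
])

```text
clock: 18.1
position: [0.6261, 0.0216, 0.2409]
ee_rot: [-0.023, -0.623, 0.781, -0.003]
contact_force: [-0.0, 0.5, -0.4]
width: 0.0854
```

```bash
python3 st.py
```

```text
[0.6261 0.0216 0.2409] yaw 4.488391225192033 toolz [-0.0324 -0.0335 -0.9989] qpos [-0.057  0.373  1.364 -0.036  1.435  1.744] t 18.1 F [-0.   0.5 -0.4] 0.08543675617545982
err in fixture mm -5.0047155942879735 9.044870638427481
```

Emit:
play_rows([
  {"fingers": -1,"dx": 0,"dy": 0,"dz": 0,"turn": 0},
  {"fingers": -1,"dx": 0,"dy": 0,"dz": 0,"turn": 0},
  {"fingers": -1,"dx": 0,"dy": 0,"dz": 0,"turn": 0},
  {"fingers": -1,"dx": 0,"dy": 0,"dz": 0,"turn": 0},
  {"fingers": -1,"dx": 0,"dy": 0,"dz": 0,"turn": 0},
  {"fingers": -1,"dx": 0,"dy": 0,"dz": 0,"turn": 0},
  {"fingers": -1,"dx": 0,"dy": 0,"dz": 0,"turn": 0},
  {"fingers": -1,"dx": 0,"dy": 0,"dz": 0,"turn": 0},
  {"fingers": -1,"dx": 0,"dy": 0,"dz": 0,"turn": 0},
  {"fingers": -1,"dx": 0,"dy": 0,"dz": 0,"turn": 0},
  {"fingers": -1,"dx": 0,"dy": 0,"dz": 0,"turn": 0},
  {"fingers": -1,"dx": 0,"dy": 0,"dz": 0,"turn": 0},
])

```text
clock: 19.1
position: [0.626, 0.0214, 0.2408]
ee_rot: [-0.023, -0.624, 0.781, -0.003]
contact_force: [0.6, -0.7, 0.1]
width: 0.0851
```

```bash
python3 st.py
```

```text
[0.626  0.0214 0.2408] yaw 4.488984653194528 toolz [-0.0325 -0.0336 -0.9989] qpos [-0.057  0.373  1.364 -0.036  1.435  1.743] t 19.1 F [ 0.6 -0.7  0.1] 0.08507738278484621
err in fixture mm -4.991323279299166 8.847006176615068
```

Emit:
play_rows([
  {"fingers": 1,"dx": 0,"dy": 0,"dz": 0,"turn": 0},
  {"fingers": 1,"dx": 0,"dy": 0,"dz": 0,"turn": 0},
  {"fingers": 1,"dx": 0,"dy": 0,"dz": 0,"turn": 0},
  {"fingers": 1,"dx": 0,"dy": 0,"dz": 0,"turn": 0},
  {"fingers": 1,"dx": 0,"dy": 0,"dz": 0,"turn": 0},
  {"fingers": 1,"dx": 0,"dy": 0,"dz": 0,"turn": 0},
  {"fingers": 1,"dx": 0,"dy": 0,"dz": 0,"turn": 0},
  {"fingers": -1,"dx": 0,"dy": 0,"dz": 0,"turn": 0},
  {"fingers": -1,"dx": 0,"dy": 0,"dz": 0,"turn": 0},
  {"fingers": -1,"dx": 0,"dy": 0,"dz": 0,"turn": 0},
  {"fingers": -1,"dx": 0,"dy": 0,"dz": 0,"turn": 0},
  {"fingers": -1,"dx": 0,"dy": 0,"dz": 0,"turn": 0},
  {"fingers": -1,"dx": 0,"dy": 0,"dz": 0,"turn": 0},
  {"fingers": -1,"dx": 0,"dy": 0,"dz": 0,"turn": 0},
])

```text
clock: 20.27
position: [0.626, 0.0214, 0.2408]
ee_rot: [-0.023, -0.624, 0.781, -0.003]
contact_force: [-0.6, -0.2, 0.1]
width: 0.0837
```

```bash
python3 st.py
```

```text
[0.626  0.0214 0.2408] yaw 4.488953653789007 toolz [-0.0324 -0.0335 -0.9989] qpos [-0.057  0.373  1.365 -0.036  1.435  1.743] t 20.2667 F [-0.6 -0.2  0.1] 0.08369665062039673
err in fixture mm -4.9783277021026215 8.850264351750408
```

Emit:
play_rows([
  {"fingers": -1,"dx": 3,"dy": -10,"dz": 0,"turn": 0},
  {"fingers": -1,"dx": 0,"dy": 0,"dz": -20,"turn": 0},
  {"fingers": -1,"dx": 0,"dy": 0,"dz": -20,"turn": 0},
  {"fingers": -1,"dx": 0,"dy": 0,"dz": -20,"turn": 0},
  {"fingers": -1,"dx": 0,"dy": 0,"dz": -20,"turn": 0},
  {"fingers": -1,"dx": 0,"dy": 0,"dz": 0,"turn": 0},
  {"fingers": -1,"dx": 0,"dy": 0,"dz": 0,"turn": 0},
  {"fingers": -1,"dx": 0,"dy": 0,"dz": 0,"turn": 0},
])

```text
clock: 20.93
position: [0.6321, 0.0057, 0.1607]
ee_rot: [-0.022, -0.623, 0.782, -0.007]
contact_force: [-0.4, -0.0, 0.3]
width: 0.0855
```

```bash
python3 st.py
```

```text
[0.6321 0.0057 0.1607] yaw 4.488390685294503 toolz [-0.0257 -0.0371 -0.999 ] qpos [-0.079  0.426  1.482 -0.041  1.257  1.729] t 20.9333 F [-0.4 -0.   0.3] 0.08545924667272996
err in fixture mm 4.317039138537459 -5.162083826457789
```

Emit:
play_rows([
  {"fingers": -1,"dx": -2,"dy": 4,"dz": 0,"turn": 0},
  {"fingers": -1,"dx": 0,"dy": 0,"dz": 0,"turn": 0},
  {"fingers": -1,"dx": 0,"dy": 0,"dz": -8,"turn": 0},
  {"fingers": -1,"dx": 0,"dy": 0,"dz": 0,"turn": 0},
  {"fingers": -1,"dx": 0,"dy": 0,"dz": 0,"turn": 0},
])

```text
clock: 21.35
position: [0.6331, 0.0096, 0.1573]
ee_rot: [-0.018, -0.623, 0.782, -0.01]
contact_force: [0.1, 0.1, 0.6]
width: 0.0852
```

```bash
python3 st.py; sed -i 's/F=np.array.*;/F=np.array([.5606,.0268]);/' look.py; python3 look.py w9.png w
```

```text
[0.6331 0.0096 0.1573] yaw 4.488337851871199 toolz [-0.0162 -0.038  -0.9991] qpos [-0.073  0.425  1.492 -0.041  1.238  1.736] t 21.35 F [0.1 0.1 0.6] 0.08519736487927476
err in fixture mm 4.41713456783888 -1.1844476481186024
[0.63305853 0.00959232 0.15733557] 4.488337851871199 21.35 0.08519736487927476 [0.0708691  0.12078417 0.62106203]
fixture xy 0.07446404476421474 -0.001203733416443347
tool z [-0.0162 -0.038  -0.9991] q [-0.073  0.425  1.492 -0.041  1.238  1.736]
```

View pics/w9.png

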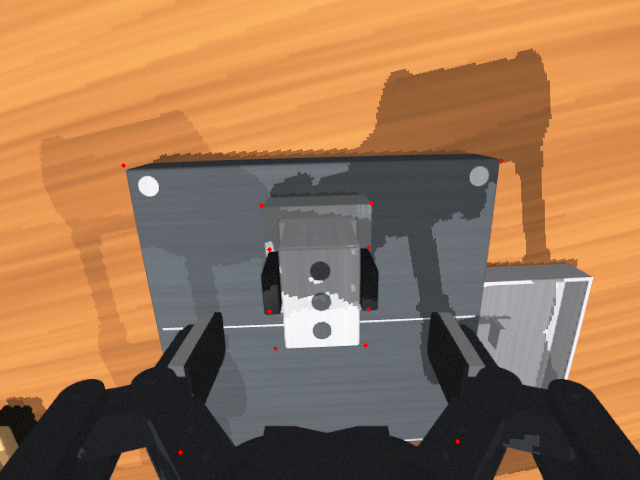

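The wrist view shows the cassette top centred at about (321,297), with my projected outline centred at (320,298). The pads at (272,282) and (370,280) lie between the open fingers. Making a small correction, then descending.

Emit:
play_rows([
  {"fingers": -1,"dx": -4,"dy": 1.5,"dz": 0,"turn": 0},
  {"fingers": -1,"dx": -1,"dy": 0,"dz": -15,"turn": 0},
  {"fingers": -1,"dx": 0,"dy": 0,"dz": -15,"turn": 0},
  {"fingers": -1,"dx": 0,"dy": 0,"dz": -10,"turn": 0},
  {"fingers": -1,"dx": 0,"dy": 0,"dz": 0,"turn": 0},
  {"fingers": -1,"dx": 0,"dy": 0,"dz": 0,"turn": 0},
])

```text
clock: 21.95
position: [0.6271, 0.0116, 0.1172]
ee_rot: [-0.018, -0.624, 0.782, -0.01]
contact_force: [0.6, 0.0, 0.0]
width: 0.0854
```

```bash
python3 st.py
```

```text
[0.6271 0.0116 0.1172] yaw 4.488451748024882 toolz [-0.0148 -0.0381 -0.9992] qpos [-0.07   0.449  1.56  -0.043  1.144  1.742] t 21.95 F [0.6 0.  0. ] 0.0854205333629583
err in fixture mm -1.799639463067245 -0.47467216734913564
```

Emit:
play_rows([
  {"fingers": -1,"dx": 1,"dy": 0,"dz": -10,"turn": 0},
  {"fingers": -1,"dx": 0,"dy": 0,"dz": -10,"turn": 0},
  {"fingers": -1,"dx": 0,"dy": 0,"dz": -4,"turn": 0},
  {"fingers": -1,"dx": 0,"dy": 0,"dz": 0,"turn": 0},
  {"fingers": -1,"dx": 0,"dy": 0,"dz": 0,"turn": 0},
])

```text
clock: 22.37
position: [0.6291, 0.0116, 0.0921]
ee_rot: [-0.017, -0.624, 0.782, -0.011]
contact_force: [0.6, 0.5, 0.2]
width: 0.0854
```

```bash
python3 st.py
```

```text
[0.6291 0.0116 0.0921] yaw 4.48842165830701 toolz [-0.0127 -0.0382 -0.9992] qpos [-0.07   0.474  1.588 -0.044  1.09   1.745] t 22.3667 F [0.6 0.5 0.2] 0.08539359518451006
err in fixture mm 0.115026181473047 -0.09698058798196536
```

Right on target. Closing with 30 N.

Emit:
play_rows([
  {"fingers": 1,"dx": 0,"dy": 0,"dz": 0,"turn": 0},
  {"fingers": 1,"dx": 0,"dy": 0,"dz": 0,"turn": 0},
  {"fingers": 1,"dx": 0,"dy": 0,"dz": 0,"turn": 0},
  {"fingers": 1,"dx": 0,"dy": 0,"dz": 0,"turn": 0},
  {"fingers": 1,"dx": 0,"dy": 0,"dz": 0,"turn": 0},
  {"fingers": 1,"dx": 0,"dy": 0,"dz": 0,"turn": 0},
  {"fingers": 1,"dx": 0,"dy": 0,"dz": 0,"turn": 0},
  {"fingers": 1,"dx": 0,"dy": 0,"dz": 0,"turn": 0},
], squeeze=32)

```text
clock: 23.03
position: [0.6298, 0.0123, 0.0951]
ee_rot: [-0.015, -0.623, 0.782, -0.011]
contact_force: [-0.6, 0.2, 2.9]
width: 0.045
```

```bash
python3 st.py
```

```text
[0.6298 0.0123 0.0951] yaw 4.488268018016913 toolz [-0.0098 -0.0371 -0.9993] qpos [-0.07   0.471  1.585 -0.042  1.094  1.745] t 23.0333 F [-0.6  0.2  2.9] 0.044963485734521094
err in fixture mm 0.6265966615718136 0.7163164427902096
```

Emit:
play_rows([
  {"fingers": 1,"dx": 0,"dy": 0,"dz": 4,"turn": 0},
  {"fingers": 1,"dx": 0,"dy": 0,"dz": 6,"turn": 0},
  {"fingers": 1,"dx": 0,"dy": 0,"dz": 6,"turn": 0},
])

```text
clock: 23.28
position: [0.629, 0.0121, 0.1094]
ee_rot: [-0.017, -0.624, 0.782, -0.01]
contact_force: [1.5, 0.0, -4.1]
width: 0.0457
```

```bash
python3 st.py
```

```text
[0.629  0.0121 0.1094] yaw 4.488496677106133 toolz [-0.013  -0.0371 -0.9992] qpos [-0.07   0.458  1.567 -0.042  1.128  1.743] t 23.2833 F [ 1.5  0.  -4.1] 0.04572710804185071
err in fixture mm -0.046827267533190726 0.3781580739482223
```

Emit:
play_rows([
  {"fingers": 1,"dx": 0,"dy": 0,"dz": 8,"turn": 0},
  {"fingers": 1,"dx": 0,"dy": 0,"dz": 10,"turn": 0},
  {"fingers": 1,"dx": 0,"dy": 0,"dz": 12,"turn": 0},
  {"fingers": 1,"dx": 0,"dy": 0,"dz": 12,"turn": 0},
  {"fingers": 1,"dx": 0,"dy": 0,"dz": 12,"turn": 0},
  {"fingers": 1,"dx": 0,"dy": 0,"dz": 12,"turn": 0},
  {"fingers": 1,"dx": 0,"dy": 0,"dz": 12,"turn": 0},
  {"fingers": 1,"dx": 0,"dy": 0,"dz": 12,"turn": 0},
  {"fingers": 1,"dx": 0,"dy": 0,"dz": 12,"turn": 0},
  {"fingers": 1,"dx": 0,"dy": 0,"dz": 12,"turn": 0},
  {"fingers": 1,"dx": 0,"dy": 0,"dz": 10,"turn": 0},
  {"fingers": 1,"dx": 0,"dy": 0,"dz": 5,"turn": 0},
  {"fingers": 1,"dx": 0,"dy": 0,"dz": 0,"turn": 0},
  {"fingers": 1,"dx": 0,"dy": 0,"dz": 0,"turn": 0},
  {"fingers": 1,"dx": 0,"dy": 0,"dz": 0,"turn": 0},
  {"fingers": 1,"dx": 0,"dy": 0,"dz": 0,"turn": 0},
  {"fingers": 1,"dx": 0,"dy": 0,"dz": 0,"turn": 0},
  {"fingers": 1,"dx": 0,"dy": 0,"dz": 0,"turn": 0},
])

```text
clock: 24.78
position: [0.622, 0.0131, 0.2552]
ee_rot: [-0.019, -0.623, 0.782, -0.008]
contact_force: [-0.1, -0.0, -4.6]
width: 0.045
```

```bash
python3 st.py; python3 - <<'E'
from h import *
im=get_image("side"); im2=get_image("top"); c=cam(im2)
for l in ["brush","gear_housing","screwdriver","bearing","cassette"]:
    print(l,[(round(m["p"],2),np.round(m["xy"]).tolist()) for m in masks_of(im2,l)[:2]])
bgr=lambda i:cv2.cvtColor(i["pixels"],cv2.COLOR_RGB2BGR)
a=cv2.resize(bgr(im)[130:350,200:440],(480,440),interpolation=2)
w=get_image("wrist")
b=cv2.resize(bgr(im)[290:480,200:440],(300,238)); d=cv2.resize(bgr(w),(300,225))
o=np.zeros((463,780,3),np.uint8); o[:440,:480]=a; o[:238,480:]=b; o[238:,480:]=d
cv2.imwrite("pics/f.png",o)
E
```

```text
[0.622  0.0131 0.2552] yaw 4.4877561572764835 toolz [-0.0201 -0.0357 -0.9992] qpos [-0.07   0.353  1.36  -0.037  1.446  1.731] t 24.7833 F [-0.1 -0.  -4.6] 0.04501590954703094
err in fixture mm -7.171160868800866 -0.1820666139794771
brush [(0.96, [138.0, 300.0])]
gear_housing []
screwdriver [(0.61, [150.0, 186.0])]
bearing [(0.94, [486.0, 227.0]), (0.53, [138.0, 297.0])]
cassette [(0.83, [320.0, 209.0])]
```

View pics/f.png

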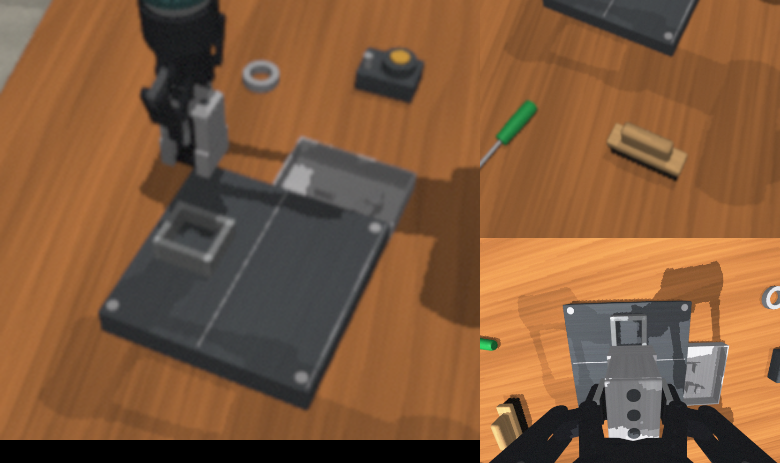

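The final views show the cassette held upright above the empty bay, the bed clear, the offcuts in the tray and the brush standing on its bristles. Handing in.

```bash
python3 -c "
from rig import *
sign_off(); s=get_state(); print(s['clock'],s['width'],s['position'])"
```

```text
the job is handed in; nothing more can be done
the job is handed in; nothing more can be done
```

The job is done and handed in at about 25 s. I swept the four offcuts into the chip tray with the brush in one pass. The brush then went back on the bench on its bristles, about 16 cm clear of the bed. I pinched both catches with 32 N and drew the cassette up out of its bay.

**What the last checks showed:**
- **Cassette:** it was held still and upright, with its underside about 16 cm above the bed. The gripper opening read 45 mm, so the catches are pressed home. The wrist force was about 4.6 N, roughly the cassette's weight.
- **Offcuts and bed:** the bay is empty and the strip is clear. After the sweep I saw all four offcuts in the tray, but in the final picture they were in shadow and I could not count them again.
- **Brush and bystanders:** the brush is standing. The housing, screwdriver and bearing were not touched and look to be in place.

**What disagreed:**
- **Tool tilt:** the tool drifted about 2.3° off vertical as the moves added up. A half turn only reversed the direction of the tilt. The cassette may lean by up to about that much.
- **Network misses:** the network missed the housing in the last top view, though the side picture shows it in place. It also missed some offcuts in an earlier top view.

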